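# Lid a filled tub with the hand lid feeder

### The arm

A 7-joint arm with a two-finger parallel gripper is mounted at the origin on a cart in front of the work surface, level with it; the furniture and walls round the work are solid. World frame = base frame: x ahead of the robot, y to its left, z up, the work surface at z = 0. Lengths are in m, angles in rad, forces in N, time in s.
With the tool pointing down it reaches from about 0.425 to 1.025 m from the base axis. Payload 3.6 kg.
Tool frame: the origin (TCP) lies midway between the tips of the shut fingers; the grasp point (between the pads) lies 19 mm behind it (ctrl.grip_depth is the distance from the TCP to the grasp point, in m); z points along the fingers, y is the direction in which the jaws open and shut (so a half turn about z gives the same grasp; the last joint's range is limited). The gripper opens to 85 mm and grips with 20 to 120 N. Pads are 22 mm wide; open, the fingers measure 114 mm over their backs; the gripper's body (76 mm by 85 mm) begins 54 mm behind the grasp point. The pads swing forward as they close: fully open they stand 13 mm farther back than shut.
Start: joints at [-1.407, 0.591, 0.048, 1.609, -0.033, 0.943, -0.034], TCP at [0.185, 0.701, 0.231] pointing down, gripper open.
Joint ranges: [-2.69, 2.69], [-0.47, 2.24], [-1.27, 1.36], [0.19, 2.51], [-1.53, 4.68], [0.08, 2.07], [-3.09, 3.09]. Speed limits (rad/s): [2.57, 2.57, 3.14, 3.14, 3.14, 3.14, 3.14].

### API

Orientations are given as a 3x3 rotation matrix whose columns are the frame's x, y, z axes.
In Python, from cell import telemetry, camera, get_calibration, workorder, ctrl gives the robot as it stands.
- The arm moves only by the shell command python3 -m handwheel 'ROWS' [FORCE]. ROWS is a JSON object of lists of equal length, an entry for each row: "slide": the shift along the tool's x, y, z each as a share of 250 mm, from -1 to 1, a list of three; "roll": the turn about the tool's z as a share of pi/2 rad, from -1 to 1; "claw": the closure, from 0 (fully open) to 1 (shut). In form: {"slide": [[x, y, z], ...], "roll": [roll, ...], "claw": [claw, ...]}. A call has exactly 10 rows; each row is the pose to reach, as a shift and turn from the pose measured when the call began, along the tool's axes at that moment; what a row does not reach only later rows make up. A row lasts 1/12 s, in which the tool goes at most 41.7 mm and 7.16 degrees, less where a joint would pass 70% of its speed; a pose out of reach is approached as far as the arm can. A call with a number of a shift or a turn outside -1 to 1 is refused whole. A call with a gripper value outside its range is refused whole. The fingers move at their own pace and stop on an object; FORCE is the grip in N (left out, the last holds). Time passes only in rows, so rows that repeat a pose let the fingers close, or fill a call up. It gives the time, the measured TCP pose, the force and the opening at its end, in the units of the state.
- telemetry.state(): the state, without advancing time (a new reading comes with each control period).
- camera(name): name is "scene" or "side" or "wrist"; returns (picture, depth): 384x512x3 uint8, red, green, blue; 384x512 float32, m along the optical axis (not along the pixel's ray), 0 where there is no reading.
- get_calibration(name): a dict with "vfov" (degrees; the focal length in pixels is half the picture's height over the tangent of half this angle, whatever the lens; pixels are square), "cx", "cy" (the principal point, pixels), "R" (3x3) and "t" (3): a world point X has camera coordinates R X + t; the wrist camera has in their place "mount" (4x4, takes a point from camera to tool coordinates, whose origin is the TCP and whose axes are the flange's). Camera axes: x right, y down, z forward; pixel columns grow to the right and rows downward; lengths in m; the calibration is good to about 2 mm. The wrist camera is an equidistant fisheye: a pixel r from the principal point sees the ray r / f radians off the axis. A picture is of the moment at which its call begins: read the wrist's pose just before it. get_calibration takes no time and is no camera call.
- workorder.finish_job(): hands the job in, once; it reports no verdict.
The state is a dict: "time_s": time; "qpos": joint angles; "joint_velocities": joint speeds; "tau": joint torques, N m; "eef_pos": TCP position; "tool_rot": TCP orientation; "ft_force": force on the tool from outside, world axes, zero at the start; "moment": the same for the moment, N m; "opening": finger opening in m.
Only numpy, scipy, OpenCV 4.12 (cv2) and the standard library are available. Lean on these libraries where they do the work, as an engineer would, in place of code of your own. Each camera call takes 0.05 s, during which the arm holds its last target. There are 200 camera calls.

### The job

Lid the filled tub with the lid feeder by pushing with the fingertips only: lift nothing and do not touch the lids. Push the tub that stands in the mouth of the nest home against the back stop, then push the feed slide by its handle fully home so that it shoves the bottom lid of the stack out onto the tub, then push the slide all the way back to its rear stop so that the next lid drops into place. Leave the other tubs, the bottles and the cup where they stand.

Things in the scene. Friction and masses are not known exactly. Their poses are not given: they have to be found in the camera images.
- feeder: The lid feeder, a grey and aluminium fixture fixed to the table. Origin on the table under the lid stack; x: the way a tub enters the nest, y: along the slide away from the nest, z up. Base 4 mm thick, x -58 to 58, y -172 to 252 mm, with an apron to x = -150 mm before the nest. Channel of the slide: side plates at |x| 50 to 55 mm, y -60 to 247, 72 mm high (79 where y > 80).
- slide_handle (a point): Middle of the feed slide's handle, on the slide's centre line, z = 100 mm. The handle is a black upright plate across the slide, 64 mm wide (feeder x), 9 mm thick (feeder y; rolled top edge 11 mm), z 76 to 124 mm; its foot, below z = 90 mm, is 108 mm wide. Both faces are free: even with the slide home, 55 mm lie between it and the lid stack. Push to -y of the feeder to feed, to +y to return.
- feed_slide (a joint): Travel of the slide in m, along -y of the feeder: 0 = right back at its rear stop (handle at feeder y = 233 mm), 0.124 = fully home (y = 109 mm, its foot against two screws in blocks at |x| 44 to 55, y 78 to 107, z 79 to 91 mm). It stays where it is left and takes about 3 N to move. Its hollow nose meets the bottom lid at 0.0145.
- nest (a point): Point on the nest's floor (z = 4 mm, feeder x 0, y -110 mm) where a tub belongs; against the back stop a tub stands 1.5 mm farther in. Axes as the feeder's. The nest is open to -x; cheeks 99 mm apart and 50 mm high reach out to x = -105 mm and flare to x = -137 mm. Back stop (face at x = 49.5 mm) and outer fence (y -160 to -164 mm) are 78 mm high.
- magazine (a point): Point on the feeder's deck (z = 60 mm, feeder x 0, y 0) under the middle of the lid stack. Axes as the feeder's. Four round rods and a frame on each side hold the stack: |x| < 58 mm, |y| < 45 mm, top at z = 120 mm.
- tub: The filled pink tub to be lidded, 96 mm across the rim, 76 mm across the foot, 55 mm high, about 0.24 kg, standing on the apron in the mouth of the nest, 35 to 62 mm short of home. Origin in the middle of its underside, z up. Pushed slowly on its near side (the rim, z 45 to 59 mm, stands out farthest) it slides upright between the cheeks.
- bottom_lid: Bottom pink lid of the stack of three in the magazine, 98 mm across, 16 mm high, origin in the middle of its underside (z = 60 mm on the deck), 18 g.
- middle_lid: Second lid of the stack, of the same size, on top of the bottom lid. It rests on the slide while that is in, and drops onto the deck when the slide is right back.
- top_lid: Third lid of the stack, of the same size, its top at z = 108 mm at the start.
- waiting_tub: Another filled tub, 96 mm across, 55 mm high, on the table in front of the magazine: bystander. Origin under its middle.
- measuring_cup: Steel cup, 72 mm across, 82 mm high, on the table beyond the handle end of the feeder: bystander. Origin under its middle.
- bottle: Amber bottle with a black cap, 42 mm across, 85 mm high, beyond the handle end of the feeder: bystander. Origin under its middle.
- small_bottle: Small brown bottle with a white cap, 30 mm across, 62 mm high, beside the amber one: bystander. Origin under its middle.

How it is judged:
By the outcome, as a careful person would: the job done as asked, in the order asked, and still so for the second after the job is handed in, with the robot touching nothing.
It also fails if it takes over 61 s, if anything falls off the work surface, if the arm or the gripper's body presses on something with over 40 N, if the wrist force passes 120 N, or if a joint passes its speed limit or range.

## Working session

There is one attempt and no reset: what is moved stays moved. The work goes in short steps, Python scripts to look and compute and a shell command to move; the robot and the scene stay as the last step left them, time stands still between calls to the robot, and variables do not carry over. Pictures are saved under pics/ and viewed, about 8 in all and at most 12, crops included, and the job is handed in when it is done.

```bash
mkdir -p pics; ls; python3 - <<'E'
from cell import telemetry, camera, get_calibration
import cv2, numpy as np
s=telemetry.state(); print(s['time_s'],s['eef_pos'],s['tool_rot'],s['opening'])
for n in ['scene','side']:
    p,d=camera(n); np.savez(''+n,p=p,d=d); cv2.imwrite('pics/%s0.png'%n,p[:,:,::-1]); print(n,get_calibration(n))
E
```

```text
pics
0.0 [0.18459201 0.70024324 0.23013109] [[-9.66981977e-01  2.54844330e-01 -4.73401878e-04]
 [ 2.54844749e-01  9.66979474e-01 -2.20243917e-03]
 [-1.03509238e-04 -2.25036297e-03 -9.99997463e-01]] 0.08532881620271045
scene {'vfov': 42.42846663504342, 'cx': 260.5695114649521, 'cy': 190.50731952268086, 'R': array([[ 0.53925594, -0.841929  ,  0.01893643],
       [-0.57799518, -0.38637269, -0.71877515],
       [ 0.61247417,  0.3766586 , -0.69498467]]), 't': array([-0.30692108,  0.31568067,  0.96894959])}
side {'vfov': 50.95062381467874, 'cx': 259.2609457948075, 'cy': 192.79693547674125, 'R': array([[-0.98078167, -0.19467489,  0.01300018],
       [-0.14127486,  0.66263391, -0.73549828],
       [ 0.13456868, -0.72319983, -0.67740185]]), 't': array([0.45746595, 0.15041261, 0.80931919])}
```

View pics/scene0.png

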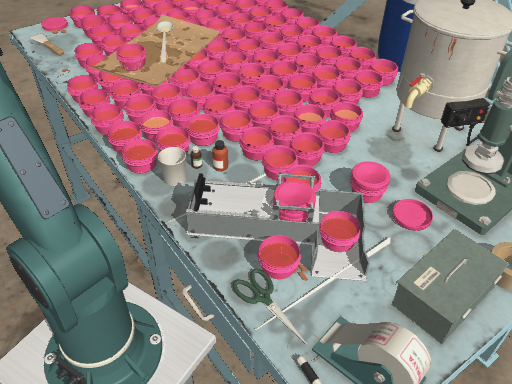

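View pics/side0.png

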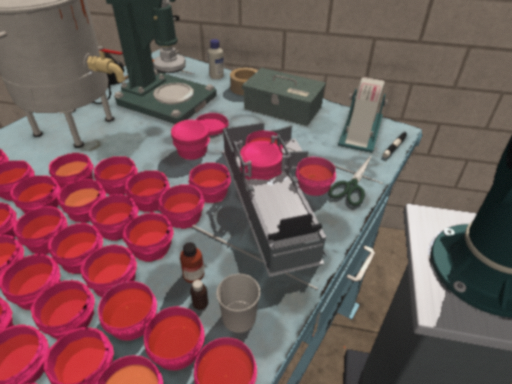

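The scene view shows the feeder with its handle at (200,190), the stack at (295,200), the target tub at (340,230) and the waiting tub at (280,255). The cup is at (172,165) and the bottles at (197,157) and (220,155). The side view agrees: handle (295,225), stack (263,155).

```bash
cat > h.py <<'E'
import numpy as np, cv2
from cell import get_calibration
def cloud(n,p,d):
    c=get_calibration(n); f=192/np.tan(np.radians(c['vfov']/2))
    v,u=np.mgrid[:384,:512]
    P=np.stack([(u-c['cx'])/f*d,(v-c['cy'])/f*d,d],-1)
    return (P-c['t'])@c['R']
def proj(n,X):
    c=get_calibration(n); f=192/np.tan(np.radians(c['vfov']/2)); q=c['R']@X+c['t']
    return q[0]/q[2]*f+c['cx'],q[1]/q[2]*f+c['cy']
E
python3 - <<'E'
from h import *
box={'scene':dict(handle=(190,172,212,205),stack=(272,170,322,222),tub=(316,205,364,252),wait=(255,230,305,280),cup=(155,145,188,185),bot=(190,138,230,172)),
'side':dict(handle=(270,190,320,240),stack=(240,130,290,185),wait=(292,150,340,195),cup=(215,270,262,330),bot=(178,240,210,312))}
for n in box:
    z=np.load(n+'.npz'); W=cloud(n,z['p'],z['d']); hsv=cv2.cvtColor(z['p'],cv2.COLOR_RGB2HSV)
    ok=z['d']>0
    for k,(a,b,c,e) in box[n].items():
        w=W[b:e,a:c].reshape(-1,3); h=hsv[b:e,a:c].reshape(-1,3); o=ok[b:e,a:c].ravel()
        pink=(h[:,0]>155)&(h[:,1]>120)
        lo,hi=dict(handle=(.095,.13),stack=(.1,.114),tub=(.052,.066),wait=(.048,.062),cup=(.07,.09),bot=(.04,.1))[k]
        m=o&(w[:,2]>lo)&(w[:,2]<hi)
        if k in('stack','tub','wait'): m&=pink
        if k=='handle': m&=h[:,2]<70
        q=w[m]
        if len(q)<8: print(n,k,len(q)); continue
        (x,y),r=cv2.minEnclosingCircle((q[:,:2]*1000).astype(np.float32))
        rect=cv2.minAreaRect((q[:,:2]*1000).astype(np.float32))
        print(n,k,len(q),'circ',round(x),round(y),round(r),'med',(np.median(q,0)*1000).round(),'zmax',(q[:,2].max()*1000).round(),'rect',np.round(rect[0]),np.round(rect[1]),round(rect[2],1))
E
```

```text
scene handle 152 circ 389 57 31 med [382.  52. 120.] zmax 127.0 rect [388.  58.] [63. 11.] 27.5
scene stack 892 circ 487 -143 55 med [ 493. -139.  106.] zmax 111.0 rect [ 492. -141.] [98. 95.] 7.9
scene tub 190 circ 509 -257 48 med [ 502. -256.   55.] zmax 62.0 rect [ 508. -255.] [93. 90.] 24.7
scene wait 200 circ 367 -176 48 med [ 363. -180.   52.] zmax 57.0 rect [ 368. -177.] [91. 91.] 74.7
scene cup 201 circ 468 206 40 med [466. 208.  76.] zmax 84.0 rect [464. 208.] [73. 72.] 87.1
scene bot 338 circ 555 159 51 med [560. 134.  60.] zmax 87.0 rect [551. 157.] [ 38. 102.] 32.1
side handle 375 circ 386 63 31 med [388.  63. 111.] zmax 126.0 rect [387.  62.] [62.  7.] 28.1
side stack 918 circ 487 -139 55 med [ 488. -135.  107.] zmax 110.0 rect [ 491. -138.] [94. 95.] 17.6
side wait 182 circ 367 -177 48 med [ 371. -153.   51.] zmax 58.0 rect [ 367. -177.] [86. 94.] 7.3
side cup 418 circ 462 207 37 med [464. 194.  78.] zmax 84.0 rect [462. 208.] [70. 71.] 11.1
side bot 817 circ 553 184 64 med [558. 151.  60.] zmax 88.0 rect [552. 184.] [ 48. 127.] 16.7
```

Depth clouds from the two views agree: the handle is at (388,60), the stack at (491,-140) and the tub at (509,-257) mm. The feeder yaw is 27.6°, both from the handle plate and from the handle–stack line. In feeder axes the tub is at (-39,-112), within its stated range. I'll turn the tool so that its y is feeder x and its x is feeder y.

```bash
cat >> h.py <<'E'
A=np.radians(27.5); FO=np.array([.4915,-.1395,0])
FR=np.array([[np.cos(A),-np.sin(A),0],[np.sin(A),np.cos(A),0],[0,0,1]])
def F(w): return (np.asarray(w)-FO)@FR
def show():
    from cell import telemetry
    s=telemetry.state(); y=s['tool_rot'][:,1] if hasattr(s['tool_rot'],'shape') else np.array(s['tool_rot'])[:,1]
    print('t',round(s['time_s'],2),'feeder mm',(F(s['eef_pos'])*1000).round(1),'world',np.round(s['eef_pos'],3),'yaw',round(np.degrees(np.arctan2(y[1],y[0])),2),'F',np.round(np.array(s['ft_force'])@FR,1),'open',round(s['opening'],3),'r',round(np.hypot(*s['eef_pos'][:2]),3))
E
python3 -m handwheel '{"slide":[[-0.12,-0.09,0],[-0.25,-0.19,0],[-0.4,-0.3,0],[-0.55,-0.42,0],[-0.7,-0.54,0],[-0.85,-0.65,0],[-1,-0.76,0],[-1,-0.76,0],[-1,-0.76,0],[-1,-0.76,0]],"roll":[0.07,0.14,0.22,0.3,0.38,0.46,0.53,0.53,0.53,0.53],"claw":[1,1,1,1,1,1,1,1,1,1]}' 60
python3 -c "from h import *;show()"
```

```text
time_s: 0.93
eef_pos: [0.3794, 0.4507, 0.2306]
tool_rot: [[-0.458, 0.889, -0.0], [0.889, 0.458, -0.003], [-0.002, -0.002, -1.0]]
ft_force: [0.3, 0.1, -0.1]
opening: -0.0
t 0.93 feeder mm [173.1 575.3 230.6] world [0.379 0.451 0.231] yaw 27.26 F [ 0.3 -0.1 -0.1] open -0.0 r 0.589
```

```bash
python3 -m handwheel '{"slide":[[-0.14,0,0],[-0.28,0,0],[-0.42,0,0],[-0.56,0,0],[-0.7,0,0],[-0.84,0,0],[-1,0,0],[-1,0,0],[-1,0,0],[-1,0,0]],"roll":[0,0,0,0,0,0,0,0,0,0],"claw":[1,1,1,1,1,1,1,1,1,1]}' >/dev/null
python3 -m handwheel '{"slide":[[-0.14,-0.04,0],[-0.28,-0.08,0],[-0.42,-0.12,0],[-0.56,-0.16,0],[-0.7,-0.2,0],[-0.84,-0.24,0],[-1,-0.28,0],[-1,-0.28,0],[-1,-0.28,0],[-1,-0.28,0]],"roll":[0,0,0,0,0,0,0,0,0,0],"claw":[1,1,1,1,1,1,1,1,1,1]}' >/dev/null
python3 - <<'E'
from h import *; from cell import camera; show()
p,d=camera('wrist'); cv2.imwrite('pics/w1.png',p[:,:,::-1]); print(get_calibration('wrist'))
E
```

```text
t 2.6 feeder mm [103.4  79.9 231. ] world [ 0.546 -0.021  0.231] yaw 27.6 F [0.9 0.  0.5] open -0.0 r 0.547
{'vfov': 65.70646984690485, 'cx': 252.08331669112684, 'cy': 186.98539797853522, 'mount': array([[ 3.92644411e-04, -9.61177028e-01, -2.75932176e-01,
         6.97622685e-02],
       [ 9.99999681e-01,  1.85656242e-04,  7.76262393e-04,
        -3.89813274e-04],
       [-6.94897050e-04, -2.75932393e-01,  9.61176795e-01,
        -1.42263842e-01],
       [ 0.00000000e+00,  0.00000000e+00,  0.00000000e+00,
         1.00000000e+00]])}
```

View pics/w1.png

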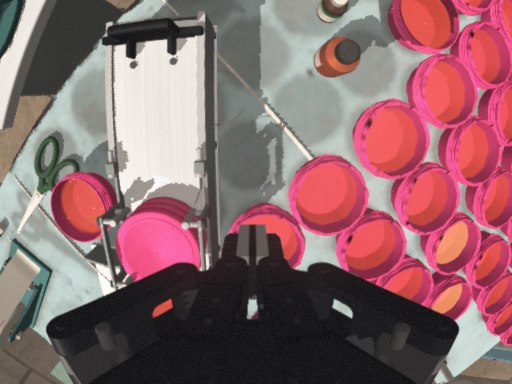

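Wrist view: the slide channel runs straight up the picture, so the tool is aligned. The handle is at (155,35), the lid stack at (158,240), and the bottles at (335,58) are well clear. Next, to the tub's near side.

```bash
python3 -m handwheel '{"slide":[[-0.11,-0.13,0],[-0.22,-0.26,0],[-0.33,-0.38,0],[-0.44,-0.51,0],[-0.55,-0.64,0],[-0.66,-0.77,0],[-0.77,-0.9,0],[-0.77,-0.9,0],[-0.77,-0.9,0],[-0.77,-0.9,0]],"roll":[0,0,0,0,0,0,0,0,0,0],"claw":[1,1,1,1,1,1,1,1,1,1]}' >/dev/null
python3 - <<'E'
from h import *; from cell import camera; show()
p,d=camera('scene'); W=F(cloud('scene',p,d))*1000
h=cv2.cvtColor(p,cv2.COLOR_RGB2HSV)
m=(h[...,0]>155)&(h[...,1]>120)&(d>0)&(W[...,2]>52)&(W[...,2]<66)&(abs(W[...,0]+40)<70)&(abs(W[...,1]+110)<52)
q=W[m][:,:2].astype(np.float32); print(len(q),cv2.minEnclosingCircle(q))
E
```

```text
t 3.48 feeder mm [-118.7 -111.1  231. ] world [ 0.437 -0.293  0.231] yaw 27.86 F [1.  0.8 1. ] open 0.0 r 0.526
200 ((-38.93220138549805, -110.60688781738281), 47.69504165649414)
```

```bash
python3 -m handwheel '{"slide":[[0,-0.01,0.1],[0,-0.01,0.2],[0,-0.01,0.3],[0,-0.01,0.4],[0,-0.01,0.5],[0,-0.01,0.6],[0,-0.01,0.68],[0,-0.01,0.74],[0,-0.01,0.78],[0,-0.01,0.78]],"roll":[0,0,0,0,0,0,0,0,0,0],"claw":[1,1,1,1,1,1,1,1,1,1]}' >/dev/null
python3 - <<'E'
from h import *; from cell import camera; show()
p,d=camera('scene'); cv2.imwrite('pics/s1.png',cv2.resize(p[150:300,220:420,::-1],None,fx=3,fy=3))
E
```

```text
t 4.37 feeder mm [-119.  -107.7   34. ] world [ 0.436 -0.29   0.034] yaw 28.2 F [-0.8 -0.2  0.4] open -0.0 r 0.523
```

View pics/s1.png

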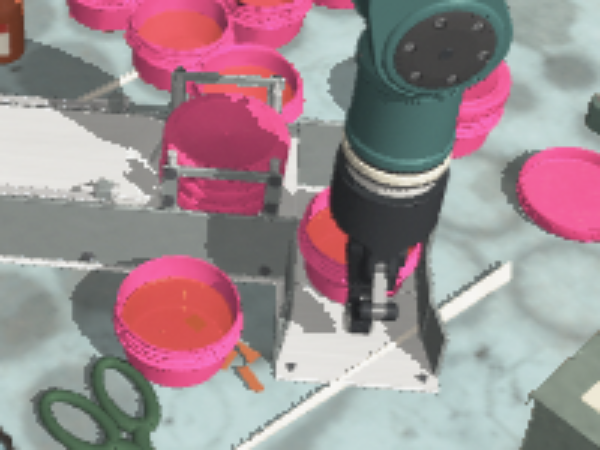

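The fingers stand upright in the mouth behind the tub's near rim, clear of both cheeks. Pushing slowly.

```bash
python3 -m handwheel '{"slide":[[-0.005,0.02,0],[-0.01,0.04,0],[-0.01,0.055,0],[-0.01,0.07,0],[-0.01,0.085,0],[-0.01,0.1,0],[-0.01,0.115,0],[-0.01,0.13,0],[-0.01,0.145,0],[-0.01,0.16,0]],"roll":[0.007,0.007,0.007,0.007,0.007,0.007,0.007,0.007,0.007,0.007],"claw":[1,1,1,1,1,1,1,1,1,1]}' >/dev/null
python3 -c "from h import *;show()"
python3 -m handwheel '{"slide":[[0,0.01,0],[0,0.02,0],[0,0.03,0],[0,0.038,0],[0,0.046,0],[0,0.052,0],[0,0.058,0],[0,0.064,0],[0,0.064,0],[0,0.064,0]],"roll":[0,0,0,0,0,0,0,0,0,0],"claw":[1,1,1,1,1,1,1,1,1,1]}' >/dev/null
python3 -c "from h import *;show()"
```

```text
t 5.25 feeder mm [ -79.4 -110.8   35.2] world [ 0.472 -0.274  0.035] yaw 27.48 F [-2.9  0.4  5.5] open 0.0 r 0.546
t 6.08 feeder mm [ -62.9 -110.8   35.1] world [ 0.487 -0.267  0.035] yaw 27.49 F [-1.8 -0.1  2.7] open 0.0 r 0.555
```

```bash
python3 -m handwheel '{"slide":[[0,0.002,0],[0,0.004,0],[0,0.006,0],[0,0.008,0],[0,0.01,0],[0,0.012,0],[0,0.012,0],[0,0.012,0],[0,0.012,0],[0,0.012,0]],"roll":[0,0,0,0,0,0,0,0,0,0],"claw":[1,1,1,1,1,1,1,1,1,1]}' >/dev/null
python3 - <<'E'
from h import *; from cell import camera; show()
for n in ['scene','side']:
    p,d=camera(n); W=F(cloud(n,p,d))*1000
    h=cv2.cvtColor(p,cv2.COLOR_RGB2HSV)
    m=(h[...,0]>155)&(h[...,1]>120)&(d>0)&(W[...,2]>52)&(W[...,2]<66)&(abs(W[...,0]+10)<70)&(abs(W[...,1]+110)<52)
    q=W[m][:,:2].astype(np.float32); print(n,len(q),len(q) and cv2.minEnclosingCircle(q),len(q) and (q.min(0),q.max(0)))
E
```

```text
t 6.92 feeder mm [ -59.7 -110.8   35.1] world [ 0.49  -0.265  0.035] yaw 27.51 F [-2.7  0.5  3.2] open -0.0 r 0.557
scene 93 ((-0.422610878944397, -111.38177490234375), 46.90983200073242) (array([ -44.195816, -157.33052 ], dtype=float32), array([ 39.4658 , -66.84087], dtype=float32))
side 91 ((-6.580402374267578, -118.2303466796875), 45.62421417236328) (array([ -50.56068, -158.03618], dtype=float32), array([  37.399876, -106.093834], dtype=float32))
```

Nearly home; advance until the force rises.

```bash
python3 -m handwheel '{"slide":[[0,0.002,0],[0,0.004,0],[0,0.006,0],[0,0.008,0],[0,0.01,0],[0,0.012,0],[0,0.012,0],[0,0.012,0],[0,0.012,0],[0,0.012,0]],"roll":[0,0,0,0,0,0,0,0,0,0],"claw":[1,1,1,1,1,1,1,1,1,1]}' >/dev/null
python3 -c "from h import *;show()"
python3 -m handwheel '{"slide":[[0,0.002,0],[0,0.004,0],[0,0.006,0],[0,0.008,0],[0,0.008,0],[0,0.008,0],[0,0.008,0],[0,0.008,0],[0,0.008,0],[0,0.008,0]],"roll":[0,0,0,0,0,0,0,0,0,0],"claw":[1,1,1,1,1,1,1,1,1,1]}' >/dev/null
python3 -c "from h import *;show()"
```

```text
t 7.85 feeder mm [ -56.9 -110.8   35.1] world [ 0.492 -0.264  0.035] yaw 27.5 F [-4.   0.6  3.2] open -0.0 r 0.559
t 8.68 feeder mm [ -56.7 -110.7   35.1] world [ 0.492 -0.264  0.035] yaw 27.43 F [-6.9 -0.   4.7] open -0.0 r 0.559
```

```bash
python3 -m handwheel '{"slide":[[0,0.004,0],[0,0.008,0],[0,0.012,0],[0,0.016,0],[0,0.016,0],[0,0.016,0],[0,0.016,0],[0,0.016,0],[0,0.016,0],[0,0.016,0]],"roll":[0,0,0,0,0,0,0,0,0,0],"claw":[1,1,1,1,1,1,1,1,1,1]}' >/dev/null
python3 -c "from h import *;show()"
python3 -m handwheel '{"slide":[[0,-0.02,0],[0,-0.06,0],[0,-0.12,0],[0,-0.2,0],[0,-0.2,0],[0,-0.2,-0.1],[0,-0.2,-0.25],[0,-0.2,-0.4],[0,-0.2,-0.55],[0,-0.2,-0.7]],"roll":[0,0,0,0,0,0,0,0,0,0],"claw":[1,1,1,1,1,1,1,1,1,1]}' >/dev/null
python3 - <<'E'
from h import *; from cell import camera; show()
for n in ['scene','side']:
    p,d=camera(n); W=F(cloud(n,p,d))*1000
    h=cv2.cvtColor(p,cv2.COLOR_RGB2HSV)
    m=(h[...,0]>155)&(h[...,1]>120)&(d>0)&(W[...,2]>52)&(W[...,2]<66)&(abs(W[...,0]+10)<70)&(abs(W[...,1]+110)<52)
    q=W[m][:,:2].astype(np.float32); print(n,len(q),len(q) and cv2.minEnclosingCircle(q),len(q) and (q.min(0),q.max(0)))
    # aluminium plate tops behind: back stop / plate lines
    m=(h[...,1]<60)&(d>0)&(abs(W[...,2]-79)<4)&(W[...,1]>100)&(W[...,1]<245)&(abs(W[...,0])<70)
    q=W[m]; 
    for s in(-1,1):
        k=q[(q[:,0]*s>35)]; print(' plate',s,len(k),np.median(k,0) if len(k) else '')
    m=(h[...,2]<70)&(d>0)&(W[...,2]>98)&(W[...,2]<130)&(W[...,1]>190)&(W[...,1]<260)&(abs(W[...,0])<60)
    q=W[m][:,:2].astype(np.float32); print(' handle',cv2.minAreaRect(q))
E
```

```text
t 9.52 feeder mm [ -56.5 -110.7   35.1] world [ 0.492 -0.264  0.035] yaw 27.29 F [-10.8  -0.6   6.3] open 0.0 r 0.559
t 10.35 feeder mm [-103.8 -111.2  212.1] world [ 0.451 -0.286  0.212] yaw 27.38 F [ 1.1 -0.6  0.4] open -0.0 r 0.534
scene 182 ((2.0190045833587646, -111.36425018310547), 47.39289474487305) (array([ -44.837128, -156.93121 ], dtype=float32), array([ 48.75699, -66.83602], dtype=float32))
 plate -1 269 [-49.8370114  171.54308677  77.71410856]
 plate 1 207 [ 48.58081763 159.51212731  77.52373647]
 handle ((-0.9135913848876953, 222.7783966064453), (10.720008850097656, 61.934539794921875), 89.41848754882812)
side 72 ((-1.7750911712646484, -123.95440673828125), 42.27141189575195) (array([ -43.612747, -156.39793 ], dtype=float32), array([  40.062565, -117.914986], dtype=float32))
 plate -1 298 [-48.38867845 162.46754357  78.33546453]
 plate 1 377 [ 47.55800829 169.76161536  78.05165335]
 handle ((0.5982418060302734, 227.2847137451172), (7.544205188751221, 61.500770568847656), 88.0990219116211)
```

Force rose to 10.8 N with no further travel, and the tub now measures x=+2.0, y=-111: home. The side plates come out at ±49 mm, so the feeder frame is good. Next I go behind the handle with the fingers open and one finger in line with the slide.

```bash
python3 -m handwheel '{"slide":[[0.13,0.08,0],[0.26,0.16,0],[0.4,0.24,0],[0.54,0.34,0],[0.7,0.44,0],[0.85,0.54,0],[1,0.64,0],[1,0.64,0],[1,0.64,0],[1,0.64,0]],"roll":[0,0,0,0,0,0,0,0,0,0],"claw":[0,0,0,0,0,0,0,0,0,0]}' >/dev/null
python3 -m handwheel '{"slide":[[0.1,0,0],[0.2,0,0],[0.3,0,0],[0.4,0,0],[0.5,0,0],[0.5,0,0],[0.5,0,0],[0.5,0,0],[0.5,0,0],[0.5,0,0]],"roll":[0,0,0,0,0,0,0,0,0,0],"claw":[0,0,0,0,0,0,0,0,0,0]}' >/dev/null
python3 -c "from h import *;show()"
```

```text
t 12.12 feeder mm [ 59.5 259.  214.7] world [0.425 0.118 0.215] yaw 27.43 F [0.2 0.3 0.5] open 0.086 r 0.441
```

```bash
python3 -m handwheel '{"slide":[[0.02,-0.01,0],[0.02,-0.01,0.06],[0.02,-0.01,0.14],[0.02,-0.01,0.22],[0.02,-0.01,0.3],[0.02,-0.01,0.38],[0.02,-0.01,0.45],[0.02,-0.01,0.5],[0.02,-0.01,0.52],[0.02,-0.01,0.52]],"roll":[0,0,0,0,0,0,0,0,0,0],"claw":[0,0,0,0,0,0,0,0,0,0]}' >/dev/null
python3 - <<'E'
from h import *; from cell import camera; show()
p,d=camera('side'); cv2.imwrite('pics/d1.png',cv2.resize(p[120:340,180:400,::-1],None,fx=2.7,fy=2.7))
E
```

```text
t 12.95 feeder mm [ 56.6 263.2  83.9] world [0.42  0.12  0.084] yaw 27.38 F [-0.8  0.6  0.6] open 0.085 r 0.437
```

View pics/d1.png

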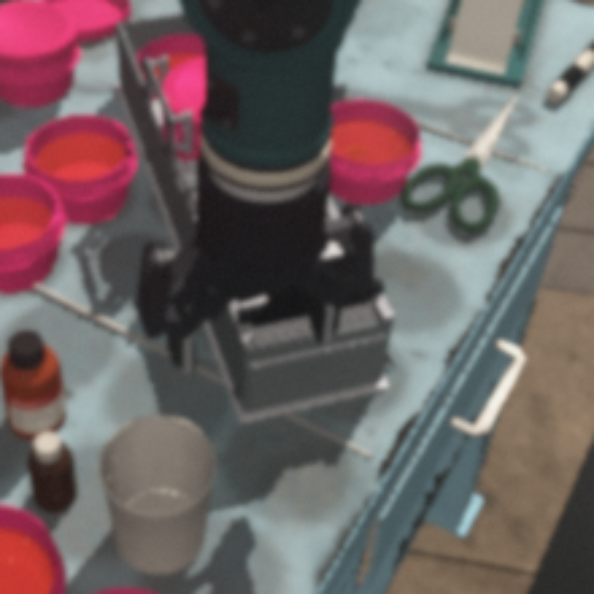

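The right finger (325,310) stands in the channel behind the handle, and the other finger is outside the plate in the clear. Pushing to feed.

```bash
python3 -m handwheel '{"slide":[[-0.02,0,0],[-0.04,0,0],[-0.06,0,0],[-0.08,0,0],[-0.1,0,0],[-0.12,0,0],[-0.14,0,0],[-0.16,0,0],[-0.18,0,0],[-0.2,0,0]],"roll":[0,0,0,0,0,0,0,0,0,0],"claw":[0,0,0,0,0,0,0,0,0,0]}' >/dev/null
python3 -c "from h import *;show()"
python3 -m handwheel '{"slide":[[-0.02,0,0],[-0.04,0,0],[-0.06,0,0],[-0.08,0,0],[-0.1,0,0],[-0.12,0,0],[-0.14,0,0],[-0.16,0,0],[-0.18,0,0],[-0.2,0,0]],"roll":[0,0,0,0,0,0,0,0,0,0],"claw":[0,0,0,0,0,0,0,0,0,0]}' >/dev/null
python3 -c "from h import *;show()"
```

```text
t 13.83 feeder mm [ 57.  213.   84.8] world [0.444 0.076 0.085] yaw 27.4 F [0.1 3.9 1.9] open 0.085 r 0.45
t 14.67 feeder mm [ 57.  162.5  84.9] world [0.467 0.031 0.085] yaw 27.4 F [ 2.4  3.4 -2.1] open 0.085 r 0.468
```

```bash
python3 -m handwheel '{"slide":[[-0.02,0,0],[-0.04,0,0],[-0.06,0,0],[-0.08,0,0],[-0.1,0,0],[-0.115,0,0],[-0.13,0,0],[-0.14,0,0],[-0.14,0,0],[-0.14,0,0]],"roll":[0,0,0,0,0,0,0,0,0,0],"claw":[0,0,0,0,0,0,0,0,0,0]}' >/dev/null
python3 -c "from h import *;show()"
python3 -m handwheel '{"slide":[[-0.005,0,0],[-0.01,0,0],[-0.015,0,0],[-0.02,0,0],[-0.02,0,0],[-0.02,0,0],[-0.02,0,0],[-0.02,0,0],[-0.02,0,0],[-0.02,0,0]],"roll":[0,0,0,0,0,0,0,0,0,0],"claw":[0,0,0,0,0,0,0,0,0,0]}' >/dev/null
python3 -c "from h import *;show()"
```

```text
t 15.5 feeder mm [ 56.5 126.5  85.1] world [ 0.483 -0.001  0.085] yaw 27.38 F [-0.1 -0.9  0.4] open 0.085 r 0.483
t 16.33 feeder mm [ 56.3 125.4  85. ] world [ 0.484 -0.002  0.085] yaw 27.45 F [1.7 9.4 3.4] open 0.086 r 0.484
```

```bash
python3 -m handwheel '{"slide":[[-0.01,0,0],[-0.02,0,0],[-0.03,0,0],[-0.035,0,0],[-0.035,0,0],[-0.035,0,0],[-0.035,0,0],[-0.035,0,0],[-0.035,0,0],[-0.035,0,0]],"roll":[0,0,0,0,0,0,0,0,0,0],"claw":[0,0,0,0,0,0,0,0,0,0]}' >/dev/null
python3 - <<'E'
from h import *; from cell import camera; show()
p,d=camera('scene'); cv2.imwrite('pics/s2.png',cv2.resize(p[140:300,180:400,::-1],None,fx=3,fy=3))
W=F(cloud('scene',p,d))*1000; h=cv2.cvtColor(p,cv2.COLOR_RGB2HSV)
m=(h[...,0]>155)&(h[...,1]>120)&(d>0)&(W[...,2]>66)&(W[...,2]<85)&(abs(W[...,0])<70)&(abs(W[...,1]+110)<52)
q=W[m]; print(len(q),cv2.minEnclosingCircle(q[:,:2].astype(np.float32)),np.percentile(q[:,2],[5,50,95]))
E
```

```text
t 17.17 feeder mm [ 56.1 125.7  84.9] world [ 0.483 -0.002  0.085] yaw 27.58 F [ 3.3 19.6  7.7] open 0.085 r 0.483
1010 ((9.2391357421875, -118.07389831542969), 62.437801361083984) [69.82126995 73.14201218 76.03088672]
```

View pics/s2.png

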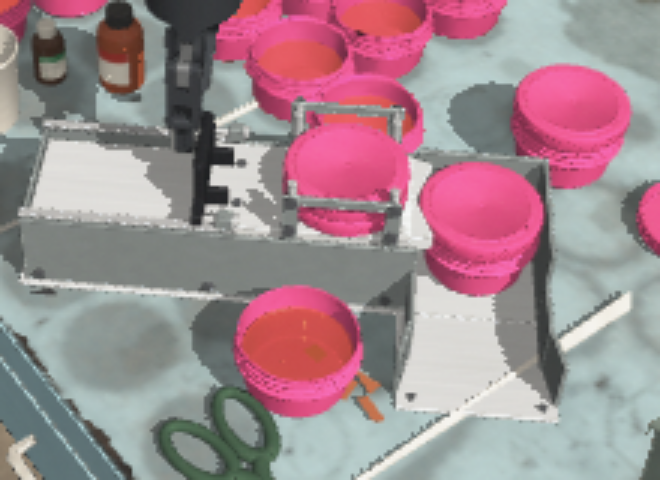

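The lid sits on the tub at about (482,225) in the crop. The slide stopped against 19.6 N with no further travel, so it is home. Now over to the handle's front face.

```bash
python3 -m handwheel '{"slide":[[0.03,0,0],[0.06,0,0],[0.08,0,0],[0.08,0,-0.06],[0.08,0,-0.14],[0.08,0,-0.22],[0.08,0,-0.24],[0.08,0,-0.24],[0.08,0,-0.24],[0.08,0,-0.24]],"roll":[0,0,0,0,0,0,0,0,0,0],"claw":[0,0,0,0,0,0,0,0,0,0]}' >/dev/null
python3 -c "from h import *;show()"
```

```text
t 18.05 feeder mm [ 55.7 144.9 144.4] world [0.474 0.015 0.144] yaw 27.56 F [ 1.3  0.5 -0. ] open 0.086 r 0.474
```

```bash
python3 -m handwheel '{"slide":[[-0.08,0,0],[-0.17,0,0],[-0.27,0,0],[-0.27,0,0],[-0.27,0,0],[-0.27,0,0.06],[-0.27,0,0.14],[-0.27,0,0.21],[-0.27,0,0.235],[-0.27,0,0.235]],"roll":[0,0,0,0,0,0,0,0,0,0],"claw":[0,0,0,0,0,0,0,0,0,0]}' >/dev/null
python3 -c "from h import *;show()"
python3 -m handwheel '{"slide":[[0.02,0,0],[0.04,0,0],[0.06,0,0],[0.08,0,0],[0.1,0,0],[0.12,0,0],[0.14,0,0],[0.16,0,0],[0.18,0,0],[0.2,0,0]],"roll":[0,0,0,0,0,0,0,0,0,0],"claw":[0,0,0,0,0,0,0,0,0,0]}' >/dev/null
python3 -c "from h import *;show()"
```

```text
t 18.88 feeder mm [53.9 80.2 82.9] world [ 0.502 -0.043  0.083] yaw 27.64 F [0.1 0.6 0. ] open 0.085 r 0.504
t 19.72 feeder mm [ 54.3 130.5  83.8] world [0.479 0.001 0.084] yaw 27.64 F [ 0.8 -3.2 -2. ] open 0.085 r 0.479
```

```bash
python3 -m handwheel '{"slide":[[0.02,0,0],[0.04,0,0],[0.06,0,0],[0.08,0,0],[0.1,0,0],[0.12,0,0],[0.14,0,0],[0.16,0,0],[0.18,0,0],[0.2,0,0]],"roll":[0,0,0,0,0,0,0,0,0,0],"claw":[0,0,0,0,0,0,0,0,0,0]}' >/dev/null
python3 -c "from h import *;show()"
python3 -m handwheel '{"slide":[[0.02,0,0],[0.04,0,0],[0.06,0,0],[0.08,0,0],[0.1,0,0],[0.11,0,0],[0.12,0,0],[0.13,0,0],[0.14,0,0],[0.14,0,0]],"roll":[0,0,0,0,0,0,0,0,0,0],"claw":[0,0,0,0,0,0,0,0,0,0]}' >/dev/null
python3 -c "from h import *;show()"
```

```text
t 20.55 feeder mm [ 54.2 180.9  84.7] world [0.456 0.046 0.085] yaw 27.64 F [ 1.2 -3.7 -1.7] open 0.085 r 0.458
t 21.38 feeder mm [ 54.  216.6  85.2] world [0.439 0.078 0.085] yaw 27.65 F [ 0.6 -1.2 -0.6] open 0.085 r 0.446
```

```bash
python3 -m handwheel '{"slide":[[0.005,0,0],[0.01,0,0],[0.015,0,0],[0.02,0,0],[0.02,0,0],[0.02,0,0],[0.02,0,0],[0.02,0,0],[0.02,0,0],[0.02,0,0]],"roll":[0,0,0,0,0,0,0,0,0,0],"claw":[0,0,0,0,0,0,0,0,0,0]}' >/dev/null
python3 -c "from h import *;show()"
```

```text
t 22.22 feeder mm [ 54.  219.2  85.4] world [0.438 0.08  0.085] yaw 27.61 F [ 0.2 -7.4 -2. ] open 0.085 r 0.445
```

```bash
python3 -m handwheel '{"slide":[[0.01,0,0],[0.02,0,0],[0.03,0,0],[0.035,0,0],[0.035,0,0],[0.035,0,0],[0.035,0,0],[0.035,0,0],[0.035,0,0],[0.035,0,0]],"roll":[0,0,0,0,0,0,0,0,0,0],"claw":[0,0,0,0,0,0,0,0,0,0]}' >/dev/null
python3 -c "from h import *;show()"
python3 -m handwheel '{"slide":[[-0.03,0,0],[-0.06,0,0],[-0.08,0,0],[-0.08,0,0],[-0.08,0,-0.08],[-0.08,0,-0.2],[-0.08,0,-0.32],[-0.08,0,-0.44],[-0.08,0,-0.5],[-0.08,0,-0.5]],"roll":[0,0,0,0,0,0,0,0,0,0],"claw":[0,0,0,0,0,0,0,0,0,0]}' >/dev/null
python3 -m handwheel '{"slide":[[0,0.1,0],[0,0.2,0],[0,0.3,0],[0,0.4,0],[0,0.5,0],[0,0.6,0],[0,0.6,0],[0,0.6,0],[0,0.6,0],[0,0.6,0]],"roll":[0,0,0,0,0,0,0,0,0,0],"claw":[0,0,0,0,0,0,0,0,0,0]}' >/dev/null
python3 - <<'E'
from h import *; from cell import camera; show()
I=[]
for n,(a,b,c,e) in dict(scene=(150,130,400,300),side=(170,110,370,340)).items():
    p,d=camera(n); W=F(cloud(n,p,d))*1000; h=cv2.cvtColor(p,cv2.COLOR_RGB2HSV)
    pink=(h[...,0]>155)&(h[...,1]>120)&(d>0)
    for k,y,lo,hi in(('lidded',-110,70,85),('stack',0,80,115)):
        q=W[pink&(W[...,2]>lo)&(W[...,2]<hi)&(abs(W[...,0])<60)&(abs(W[...,1]-y)<54)]
        print(n,k,len(q),cv2.minAreaRect(q[:,:2].astype(np.float32)),np.percentile(q[:,2],[5,50,98]))
    q=W[(h[...,2]<70)&(d>0)&(W[...,2]>98)&(W[...,2]<130)&(W[...,1]>190)&(W[...,1]<260)&(abs(W[...,0])<60)]
    print(' handle',len(q),cv2.minAreaRect(q[:,:2].astype(np.float32)))
    I.append(cv2.resize(p[b:e,a:c,::-1],(400,int(400*(e-b)/(c-a)))))
H=max(i.shape[0] for i in I); I=[np.pad(i,((0,H-i.shape[0]),(0,0),(0,0))) for i in I]
cv2.imwrite('pics/end.png',np.hstack(I))
E
```

```text
t 23.05 feeder mm [ 54.2 219.1  85.7] world [0.438 0.08  0.086] yaw 27.49 F [ -1.9 -22.4  -4.2] open 0.085 r 0.446
t 24.72 feeder mm [205.2 200.4 213.1] world [0.581 0.133 0.213] yaw 27.59 F [-0.5 -0.1 -0.2] open 0.085 r 0.596
scene lidded 955 ((4.5751953125, -109.96064758300781), (94.246337890625, 108.21460723876953), 87.71942901611328) [70.86628282 73.33694989 76.86368061]
scene stack 849 ((-0.5614852905273438, 1.4803123474121094), (98.99662017822266, 93.94073486328125), 1.9756830930709839) [85.11127685 89.93104948 93.50599577]
 handle 143 ((-0.055019378662109375, 232.4385528564453), (10.581206321716309, 64.71525573730469), 89.6051254272461)
side lidded 622 ((0.06578445434570312, -115.17672729492188), (95.17304992675781, 100.87973022460938), 6.4797749519348145) [72.16015997 74.08757333 76.60495421]
side stack 921 ((2.6827392578125, 3.5260276794433594), (101.6330795288086, 98.2818832397461), 3.5502142906188965) [84.04625168 90.88953856 97.79474833]
 handle 340 ((0.2866954803466797, 237.45974731445312), (7.606509685516357, 61.82931900024414), 87.32747650146484)
```

View pics/end.png

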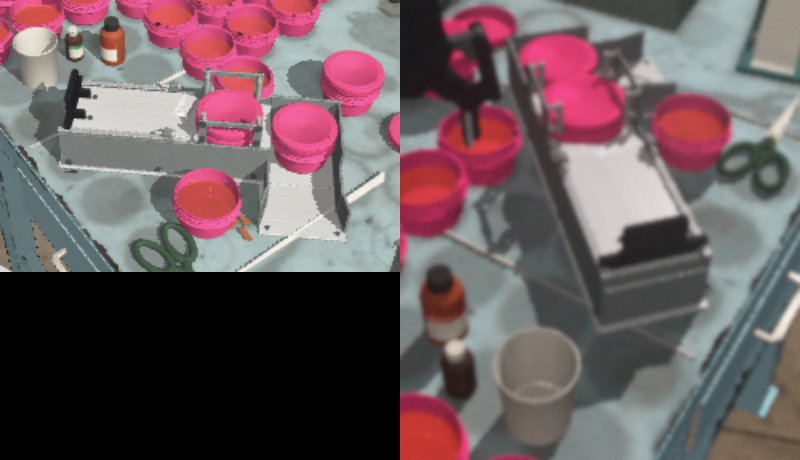

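```bash
python3 -c "
from cell import workorder; print(workorder.finish_job())"
```

```text
the job is handed in; nothing more can be done
None
```

The tub is lidded and the job is handed in at about 25 s, well inside the 61 s limit. I pushed with the fingertips only. The highest wrist force I read between moves was about 23 N.

1. **Tub:** I pushed it home against the back stop. It stopped moving while the force rose to 10.8 N, and it measured x = +2 mm, y = -111 mm in feeder axes.
2. **Feed:** I pushed the slide by its handle until it stopped hard, with no further travel at 19.6 N.
3. **Return:** I pushed the slide back to its rear stop, with no further travel at 22 N. The handle measured y = 232 mm in the scene view and 237 mm in the side view, against 233 mm nominal.

**Last checks:**
- **Lid:** it lies level on the tub, with its top at z of about 74 mm. The two views put its middle at (4.6, -110) and (0, -115) mm, about 5 mm apart. The outlines were partly mixed with the tub's rim, so I can't place the lid more closely than that.
- **Stack:** the top of the remaining two lids measured about 91 mm, against 92 mm expected, so the next lid has dropped onto the deck.
- **Bystanders:** the waiting tub, cup and bottles look unmoved in the final pictures. I did not re-measure them.
- **Arm:** the gripper is raised and clear of everything.

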